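# Clear the drill table and line up the board

### The job

Clear the three wooden offcuts (the block, the round plug and the notched L-shaped piece) off the bench drill's table into the steel scrap bin. Then slide the board along the drill table, without lifting it, until the cross drawn on it is exactly under the tip of the drill bit, and leave it lying flat there. Leave the chuck key and everything else where it is.

Things in the scene. Friction and masses are not known exactly. Their poses are not given: they have to be found in the camera images.
- press: Bench drill, bolted down: grey cast table, steel column at one end, grey head with blue hood. Origin: on the bench (z = 0) directly below the bit; x points from the bit to the column. In its frame the table spans x -280 to +170 mm, y -150 to +150 mm, top at z = 35 mm; the column (46 mm thick) stands at x = +120 mm. Total height 435 mm.
- head_front (a point): Lower front edge of the drill's overhanging head. In the drill's frame the head covers x -56 to +170 mm, y -46 to +46 mm, from z = 210 mm (this point: x -40, y 0) up; feed spokes on its -y side reach y = -77 mm at x -20 to +160 mm, z 170 to 350 mm; the chuck (radius 20 mm) hangs at the bit, z 110 to 170 mm.
- bit_tip (a point): Tip of the 6 mm drill bit, pointing straight down, 30 mm above the drill table (12 mm above the board's top when the board lies on the table).
- board: The work: a plain wooden board 240 mm long (its x), 44 mm wide (its y), 18 mm thick, lying on the drill table, one end possibly over the table's front edge. Origin: centre of its underside. A black pen cross is drawn on its top 90 mm from its middle towards +x.
- cross (a point): Centre of the black cross (arms 34 mm) on the top of the board: board x = +90 mm, y = 0, z = 18 mm; 30 mm from the board's end.
- offcut_block: Wooden offcut on the drill table: a block 46 (x) x 30 (y) x 24 mm high. Origin: centre of its underside.
- offcut_plug: Wooden offcut on the drill table: a round plug from a hole saw, 40 mm diameter, 22 mm high, axis upright. Origin: centre of its underside.
- offcut_notched: Wooden offcut on the drill table: an L-shaped piece, 54 (x) x 40 (y) x 22 mm high overall, origin at the underside centre of that outline. It fills y -20 to +2 mm over the whole length, and y +2 to +20 mm only for x +5 to +27 mm.
- bin: Scrap bin: an open steel box on the bench, 180 (x) x 150 (y) x 100 mm high, walls 4 mm, fixed. Origin: centre of its underside.
- chuck_key: Bystander: T-shaped steel chuck key, about 62 x 66 x 18 mm, lying on the drill table beside the head. Origin near its middle, underside.
- bit_tin: Bystander: shallow round dark tin with drill bits, 104 mm diameter, 30 mm high, on the bench. Origin: underside centre.
- glue: Bystander: white glue bottle, 48 mm diameter, 130 mm tall, standing on the bench. Origin: underside centre.
- screwdriver: Bystander: screwdriver lying on the bench along its x axis, about 200 mm long.
- square: Bystander: small steel engineer's square lying flat on the bench, about 126 x 75 x 12 mm.
- spare_board: Bystander: a spare wooden board with no cross, 260 x 60 x 18 mm, on the bench, away from the drill. Origin: underside centre.
- tape_measure: Bystander: grey tape measure standing on the bench, 65 x 38 x 60 mm. Origin: underside centre.

How it is judged (in metres and radians):
On the way, in this order (a step that is already met when the one before it is completed fails the run):
1. all three offcuts are in the scrap bin (x of offcut_block in the frame of bin between -0.086 and 0.086 m and y of offcut_block in the frame of bin between -0.071 and 0.071 m and z of offcut_block in the frame of bin between -0.005 and 0.085 m and x of offcut_plug in the frame of bin between -0.086 and 0.086 m and y of offcut_plug in the frame of bin between -0.071 and 0.071 m and z of offcut_plug in the frame of bin between -0.005 and 0.085 m and x of offcut_notched in the frame of bin between -0.086 and 0.086 m and y of offcut_notched in the frame of bin between -0.071 and 0.071 m and z of offcut_notched in the frame of bin between -0.005 and 0.085 m), for 0.2 s.
2. the cross is under the drill bit, the board flat on the drill table (horizontal distance between cross and bit_tip below 0.005 m and angle between board's own z axis and vertical below 0.05 rad and z of board in the frame of press between 0.03 and 0.04 m), for 0.2 s.
At the end, for the whole second after the job is handed in: All three offcuts lie at rest inside the scrap bin (below its rim), and the board lies flat and still on the drill table with the cross within 5 mm, horizontally, of the tip of the bit (all of step 1 and all of step 2 and linear speed of each of offcut_block, offcut_plug, offcut_notched, board below 0.02 m/s); the robot touches nothing.
It fails at once if a bystander (chuck key, tin of bits, glue bottle, screwdriver, square, spare board, tape measure) is moved more than 30 mm (distance of any of chuck_key, bit_tin, glue, screwdriver, square, spare_board, tape_measure from where it was at the start of the episode above 0.03 m).
It fails at once if the board is lifted more than 20 mm off the drill table or tipped more than 15 degrees (z of board in the frame of press above 0.055 m or angle between board's own z axis and vertical above 0.26 rad).
It also fails if it takes over 67 s, if anything falls off the work surface, if the arm or the gripper's body presses on something with over 40 N, if the wrist force passes 120 N, or if a joint passes its speed limit or range.

### The arm

A 6-joint arm with a two-finger parallel gripper is mounted at the origin on the work surface. World frame = base frame: x ahead of the robot, y to its left, z up, the work surface at z = 0. Lengths are in m, angles in degrees, forces in N, time in s.
With the tool pointing down it reaches from about 0.375 to 0.9 m from the base axis. Payload 3.1 kg.
Tool frame: the origin (TCP) lies at the very end of the fingers, on their centre line; the grasp point (between the pads) lies 19 mm behind it; y points along the fingers, z is the direction in which the jaws open and shut, and the axes are right-handed (so a half turn about y gives the same grasp; the last joint's range is limited). The gripper opens to 85 mm and grips with 20 to 120 N. Pads are 22 mm wide; open, the fingers measure 114 mm over their backs; the gripper's body (76 mm by 85 mm) begins 54 mm behind the grasp point. The pads swing forward as they close: fully open they stand 13 mm farther back than shut.
Start: joints at [-80.128, 30.224, 82.088, -0, 67.689, -10.227], TCP at [0.215, -0.587, 0.231] pointing down, gripper open.
Joint ranges: [-176.69, 176.69], [-43.24, 126.21], [12.49, 139.97], [-82, 262], [0, 151.66], [-163.58, 163.58]. Speed limits (degrees/s): [159.86, 159.86, 180, 180, 180, 180].

### API

Orientations are given as a 3x3 rotation matrix whose columns are the frame's x, y, z axes.
In Python, from plant import env, cams, order, spot_in, telemetry gives the robot as it stands. The module is installed in compiled form; this text tells all that it offers. Calls block until the motion is done:
- env.move_to(position, orientation): joint-space move of the TCP to a pose.
- env.move_l(position, speed=0.15, orientation=None, stop_force=None): straight line of the TCP; orientation=None keeps the orientation; speed is the mean speed in m/s. With stop_force (N) it stops when the force on the tool has changed by that much, and returns True; else False.
- env.movej(angles): joint-space move.
- env.command_gripper(opening, force=None): opening from 0.0 (shut) to 1.0 (fully open); force is the grip in N (None keeps the last); returns when the fingers have stopped.
- env.sleep(seconds).
- env.solve_ik(position, orientation): joint angles nearest the present ones, or None.
- cams.camera(name): name is "scene" or "top" or "wrist"; returns (picture, depth): 480x640x3 uint8, red, green, blue; 480x640 float32, m along the optical axis (not along the pixel's ray), 0 where there is no reading.
- cams.camera_model(name): a dict with "fx", "fy", "cx", "cy" (pixels), "rvec" (rotation vector, rad) and "tvec" (3), from world to camera coordinates, as OpenCV has them; the wrist camera has in their place "hand_eye" (4x4, takes a point from camera to tool coordinates, whose origin is the TCP and whose axes are the tool frame's). Camera axes: x right, y down, z forward; pixel columns grow to the right and rows downward; lengths in m; the calibration is good to about 2 mm. A picture is of the moment at which its call begins: read the wrist's pose just before it. camera_model takes no time and is no camera call.
A pose or a line that the arm cannot do raises env.MotionError and nothing moves.
- order.finish_job(): hands the job in, once; it reports no verdict.
Trained networks look in the newest picture that a camera, given by its name, has taken for a name from the list of things; names that differ only in an ending like _2 or _b are one class to them, and where a whole thing is asked for, a point or a joint stands for the part that bears it (a point fixed in the world has none). Each returns a list of dicts, best first, with "score" (0 to 1); they miss things now and then, are a little off and sometimes report something else, mostly with a low value. They report only what shows in the picture. A call takes as long as a camera call.
- spot_in(camera, query): "box" ([centre column, centre row, width, height] as shares, 0 to 1, of the picture: columns of its width, rows of its height, round what is visible of it).
Readings, each from a call of its own:
- telemetry.current_time(): time.
- telemetry.current_joints(): joint angles.
- telemetry.current_dq(): joint speeds.
- telemetry.current_joint_torque(): joint torques, N m.
- telemetry.current_position(): TCP position.
- telemetry.current_ee_rot(): TCP orientation.
- telemetry.current_force(): force on the tool from outside, world axes, zero at the start.
- telemetry.current_wrist_torque(): the same for the moment, N m.
- telemetry.current_gripper_width(): opening from 0.0 (shut) to 1.0 (fully open).
Only numpy, scipy, OpenCV 4.12 (cv2) and the standard library are available. Lean on these libraries where they do the work, as an engineer would, in place of code of your own. Each camera call takes 0.05 s, during which the arm holds its last target. There are 200 camera calls.

## Working session

There is one attempt and no reset: what is moved stays moved. The work goes in short steps, each a Python script; the robot and the scene stay as the last script left them, time stands still between calls to the robot, and variables do not carry over. Pictures are saved under pics/ and viewed, about 8 in all and at most 12, crops included, and the job is handed in when it is done.

```bash
mkdir -p pics
cat > h.py <<'E'
import numpy as np, cv2
from plant import env, cams, order, spot_in, telemetry
def model(name):
    m=cams.camera_model(name); K=np.array([[m['fx'],0,m['cx']],[0,m['fy'],m['cy']],[0,0,1.]])
    if 'rvec' in m:
        R,_=cv2.Rodrigues(np.array(m['rvec'],float)); t=np.array(m['tvec'],float).reshape(3)
        return K,R.T,-R.T@t   # cam->world
    H=np.array(m['hand_eye']); R=np.array(telemetry.current_ee_rot()); p=np.array(telemetry.current_position())
    return K,R@H[:3,:3],R@H[:3,3]+p
def cloud(name):
    K,R,c=model(name); im,d=cams.camera(name)
    v,u=np.mgrid[:480,:640]
    P=np.stack([(u-K[0,2])/K[0,0]*d,(v-K[1,2])/K[1,1]*d,d],-1)@R.T+c
    P[d==0]=np.nan
    return im,P
def save(im,f): cv2.imwrite('pics/'+f,cv2.cvtColor(im,cv2.COLOR_RGB2BGR))
E
python3 - <<'E'
from h import *
for n in ('top','scene'):
    im,P=cloud(n); save(im,n+'0.png'); np.savez(n+'0.npz',im=im,P=P)
    K,R,c=model(n); print(n,c.round(3),R[:,2].round(3))
    for q in ('press','head_front','bit_tip','board','cross','offcut_block','offcut_plug','offcut_notched','bin','chuck_key','glue','bit_tin','tape_measure','spare_board'):
        for r in spot_in(n,q)[:2]:
            b=r['box']; u,v=int(b[0]*640),int(b[1]*480)
            print(q,round(r['score'],2),u,v,int(b[2]*640),int(b[3]*480),P[v,u].round(3))
print(telemetry.current_time())
E
```

```text
top [ 0.418 -0.156  1.226] [ 0.075  0.006 -0.997]
press 0.7 180 218 254 120 [0.528 0.186 0.24 ]
press 0.3 265 185 89 33 [0.642 0.031 0.051]
head_front 0.81 180 218 255 115 [0.528 0.186 0.24 ]
bit_tip 0.86 182 217 255 116 [0.531 0.183 0.237]
board 0.56 266 186 96 27 [0.64  0.028 0.048]
cross 0.69 394 157 41 42 [ 0.735 -0.314  0.018]
cross 0.56 265 185 90 34 [0.642 0.031 0.051]
offcut_plug 0.74 252 236 20 11 [0.506 0.06  0.053]
offcut_notched 0.48 290 258 23 15 [ 0.451 -0.042  0.057]
offcut_notched 0.43 390 335 57 50 [ 0.255 -0.31   0.021]
bin 0.84 393 235 75 79 [ 0.522 -0.316  0.004]
chuck_key 0.79 209 262 30 22 [0.436 0.175 0.033]
chuck_key 0.37 474 209 47 98 [ 0.597 -0.532  0.018]
glue 0.96 446 171 24 24 [ 0.681 -0.436  0.096]
bit_tin 0.92 395 158 37 41 [ 0.733 -0.317  0.014]
tape_measure 0.73 330 278 21 32 [ 0.402 -0.147  0.057]
tape_measure 0.15 252 236 18 9 [0.506 0.06  0.053]
spare_board 0.91 474 210 46 96 [ 0.595 -0.533  0.014]
scene [0.978 0.371 0.933] [-0.439 -0.504 -0.744]
press 0.93 438 367 355 219 [0.602 0.213 0.273]
head_front 0.57 437 370 362 218 [0.602 0.213 0.265]
head_front 0.33 346 192 15 57 [ 0.263 -0.31   0.013]
bit_tip 0.78 438 369 358 220 [0.604 0.214 0.272]
board 0.94 323 377 97 116 [0.647 0.042 0.051]
cross 0.8 322 376 97 126 [0.648 0.04  0.052]
offcut_block 0.85 337 322 27 27 [ 0.555 -0.024  0.059]
offcut_block 0.61 348 193 15 61 [ 0.262 -0.304  0.013]
offcut_plug 0.38 322 376 98 120 [0.648 0.04  0.052]
offcut_notched 0.73 376 293 27 31 [ 0.45  -0.025  0.059]
offcut_notched 0.54 347 191 13 58 [ 0.26  -0.31   0.015]
bin 0.72 261 234 112 112 [ 0.503 -0.337  0.004]
bin 0.67 337 320 23 26 [ 0.551 -0.028  0.057]
chuck_key 0.54 440 370 361 219 [0.605 0.218 0.276]
glue 0.74 161 231 28 50 [ 0.7   -0.417  0.082]
bit_tin 0.65 178 291 48 47 [ 0.736 -0.309  0.014]
tape_measure 0.81 353 258 31 40 [ 0.418 -0.124  0.051]
spare_board 0.93 176 210 95 74 [ 0.619 -0.511  0.02 ]
1.5
```

Run:
```python
import cv2
a=cv2.imread('pics/top0.png')[130:370,20:440]; cv2.imwrite('pics/topc.png',cv2.resize(a,(798,456),interpolation=cv2.INTER_CUBIC))
```

```text
(no output)
```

View pics/topc.png

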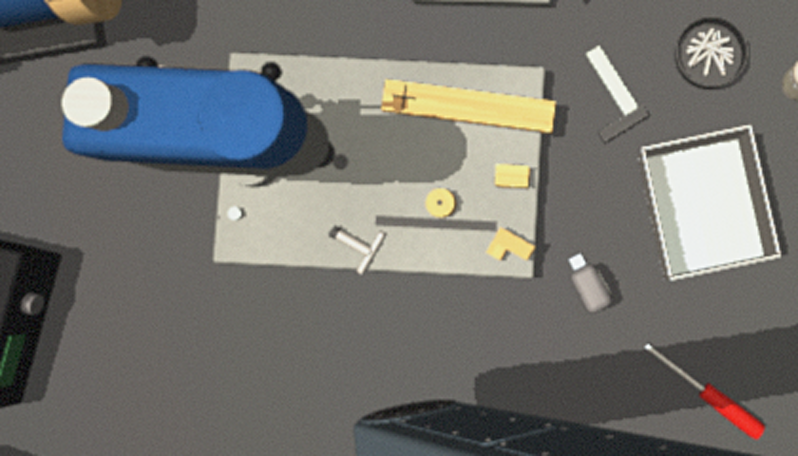

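View pics/scene0.png

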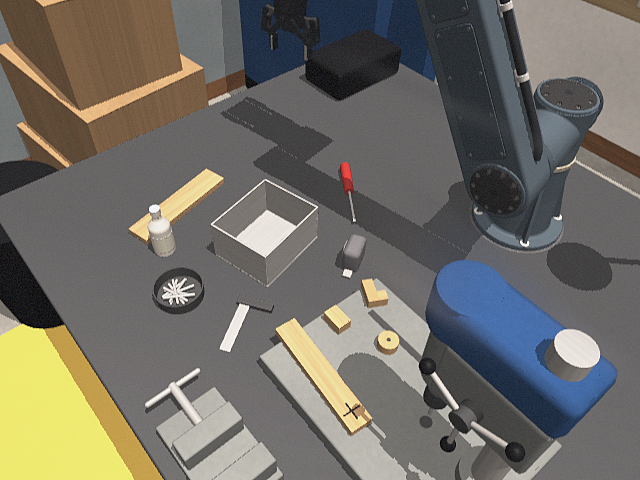

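The top crop shows the drill's table with its column to the left (world +y). The board is along its upper edge with the cross at crop (400,97), the block is at (512,176), the plug at (440,203), the L at (510,243), the key at (360,247) and the bin at (712,203). Next I fit geometry from depth.

```bash
cat > fit.py <<'E'
from h import *
def rect(pts):
    (c,s,a)=cv2.minAreaRect((pts*1000).astype(np.float32)); return np.round(c,1),np.round(s,1),round(a,1)
E
python3 - <<'E'
from fit import *
for n in ('top','scene'):
    z=np.load(n+'0.npz'); P=z['P']; im=z['im'].astype(int); X,Y,Z=P[...,0],P[...,1],P[...,2]
    print(n,'bench z',np.nanmedian(Z[(X>.3)&(X<.4)&(Y>-.1)&(Y<.3)&(Z<.02)]))
    reg=(X>.33)&(X<.8)&(Y>-.2)&(Y<.5)
    m=reg&(Z>.030)&(Z<.041)
    m=cv2.morphologyEx(m.astype(np.uint8),cv2.MORPH_OPEN,np.ones((3,3)))>0
    k,l,s,_=cv2.connectedComponentsWithStats(m.astype(np.uint8))
    m=l==1+np.argmax(s[1:,4]); print('table',rect(P[m][:,:2]),'z',np.median(Z[m]))
    yel=(im[...,0]-im[...,2]>50)
    w=reg&(Z>.045)&(Z<.075)&yel
    k,l,s,_=cv2.connectedComponentsWithStats(w.astype(np.uint8))
    for i in range(1,k):
        if s[i,4]>30: q=P[l==i]; print('wood',s[i,:],rect(q[:,:2]),'z',np.median(q[:,2]).round(4),'mean',q.mean(0).round(4))
    b=(X>.4)&(X<.65)&(Y>-.45)&(Y<-.2)&(Z>.09)&(Z<.11)
    print('bin',rect(P[b][:,:2]),'z',np.median(Z[b]))
    kq=(X>.38)&(X<.5)&(Y>.1)&(Y<.23)&(Z>.042)&(Z<.07); print('key',kq.sum(),rect(P[kq][:,:2]) if kq.sum() else '')
    q=(X>.36)&(X<.46)&(Y>-.2)&(Y<-.1)&(Z>.02); print('tape',rect(P[q][:,:2]))
    h=(X>.4)&(X<.7)&(Y>-.1)&(Z>.2);print('head',P[h].min(0).round(3),P[h].max(0).round(3))
E
```

```text
top bench z -0.0006385778424027322
table (array([560.2, 151.4]), array([449. , 299.1]), 88.6) z 0.03432805437381936
wood [ 221  172   92   28 1497] (array([643. ,  27.8]), array([240.9,  45. ]), 83.9) z 0.0522 mean [0.6422 0.0268 0.0522]
wood [281 216  18  13 202] (array([545.6, -37.7]), array([45.5, 30.1]), 87.4) z 0.0581 mean [ 0.545  -0.0374  0.058 ]
wood [244 229  16  15 184] (array([505.9,  60.9]), array([37.2, 39.4]), 1.4) z 0.0559 mean [0.5058 0.0603 0.056 ]
wood [276 250  26  17 239] (array([444.2, -38.1]), array([53.8, 39.9]), 61.7) z 0.056 mean [ 0.4494 -0.0367  0.0561]
bin (array([ 513.1, -306.3]), array([180.2, 151.9]), 13.3) z 0.09833454670628006
key 177 (array([449.4, 181.6]), array([67. , 59.1]), 61.2)
tape (array([ 393.4, -150.5]), array([63.9, 39.7]), 28.1)
head [0.515 0.15  0.211] [0.642 0.37  0.438]
scene bench z -0.0010468730075562926
table (array([560.3, 117.5]), array([373.6, 301. ]), 88.5) z 0.03420797635911116
wood [362 279  26  27 385] (array([445.1, -34. ]), array([58.4, 41.2]), 62.2) z 0.0557 mean [ 0.4513 -0.0296  0.0552]
wood [324 305  27  27 354] (array([545.9, -33.2]), array([48.6, 31.4]), 89.7) z 0.0577 mean [ 0.5465 -0.0315  0.0572]
wood [ 275  319   97  116 2990] (array([643.2,  30.2]), array([242.3,  45.5]), 83.9) z 0.052 mean [0.6445 0.038  0.0521]
wood [378 331  21  22 330] (array([506.5,  63.8]), array([42.1, 37.3]), 44.0) z 0.0561 mean [0.5079 0.066  0.0556]
bin (array([ 513.5, -301.2]), array([182.9, 153.9]), 13.9) z 0.09636082422536285
key 0 
tape (array([ 396. , -145.6]), array([66.5, 40.5]), 29.0)
head [0.517 0.156 0.2  ] [0.643 0.376 0.437]
```

```bash
cat >> h.py <<'E'
def ori(deg):
    z=np.array([np.cos(np.radians(deg)),np.sin(np.radians(deg)),0]); y=np.array([0,0,-1.])
    return np.stack([np.cross(y,z),y,z],1)
def best(p,deg):
    q0=np.array(telemetry.current_joints()); c=[]
    for a in (deg,deg+180):
        q=env.solve_ik(p,ori(a))
        if q is not None: c.append((np.abs(np.array(q)-q0).max(),a))
    return min(c)[1]
def go(p,deg):
    a=best(p,deg); env.move_to(list(p),ori(a)); return a
def pick(x,y,deg,width,zt=.038):
    env.command_gripper(min(1,width+.2))
    go([x,y,.13],deg)
    hit=env.move_l([x,y,zt],speed=.12,stop_force=15)
    zz=telemetry.current_position()[2]
    env.command_gripper(0.,force=50)
    w1=telemetry.current_gripper_width()
    env.move_l([x,y,.19],speed=.2)
    w=telemetry.current_gripper_width(); print('hit',hit,zz,'w',w1,w,telemetry.current_time()); return w
BIN=np.array([.513,-.305]); BA=13.3
def drop(off,w):
    a=np.radians(BA); p=BIN+off*np.array([np.cos(a),np.sin(a)])
    go([p[0],p[1],.19],BA)
    env.move_l([p[0],p[1],.08],speed=.2)
    env.command_gripper(min(1,w+.2))
    env.move_l([p[0],p[1],.19],speed=.25); print('dropped',telemetry.current_time())
E
python3 - <<'E'
from h import *
print(telemetry.current_ee_rot(), [best([.546,-.036,.13],90)], telemetry.current_time())
w=pick(.546,-.036,88.6,.6)
if w>.3: drop(.045,w)
E
```

```text
[[-9.39104118e-01 -4.86211668e-06  3.43632733e-01]
 [-3.43632733e-01  2.75597324e-05 -9.39104118e-01]
 [-4.90439236e-06 -1.00000000e+00 -2.75522406e-05]] [270] 1.5
hit False 0.038430323669372456 w 0.5218173836451337 0.5247250760415483 6.2917
dropped 8.9083
```

Run:
```python
from h import *
w=pick(.506,.062,90,.5)
if w>.3:
    drop(0,w)
    t=np.radians(61.7); c=np.array([.4445,-.037])
    c=c+np.array([np.cos(t)*0-np.sin(t)*(-.007), np.cos(t)*(-.007)])
    w=pick(c[0],c[1],61.7,.65)
    if w>.3: drop(-.04,w)
im,P=cloud('top'); save(im,'top1.png'); np.savez('top1.npz',im=im,P=P)
a=im[130:370,20:440]; save(cv2.resize(a,(798,456),interpolation=cv2.INTER_CUBIC),'top1c.png')
```

```text
hit False 0.03838197785326894 w 0.4474293096100846 0.44234527749959424 12.6333
dropped 15.6083
hit False 0.03828515329998301 w 0.6199704800337394 0.6180504473558346 19.1333
dropped 21.8083
```

View pics/top1c.png

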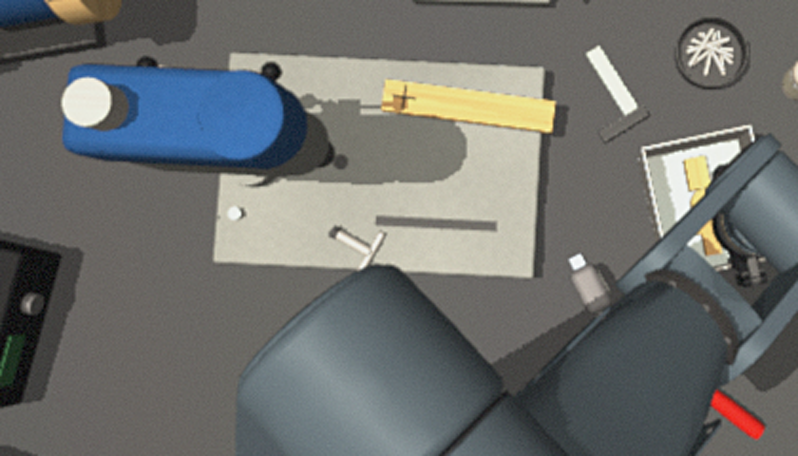

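All three offcuts are in the bin at crop (695,170) to (710,240), and the board and key haven't moved. Next I grip the board near its front end and slide it.

```bash
cat > meas.py <<'E'
from fit import *
def board(tag):
    im,P=cloud('top'); save(im,tag+'.png'); X,Y,Z=np.moveaxis(P,-1,0); I=im.astype(int)
    w=(X>.33)&(X<.8)&(Y>-.2)&(Y<.5)&(Z>.045)&(Z<.06)&(I[...,0]-I[...,2]>35)
    k,l,s,_=cv2.connectedComponentsWithStats(w.astype(np.uint8)); i=1+np.argmax(s[1:,4]); q=P[l==i]
    (c,sz,a)=cv2.minAreaRect((q[:,:2]*1000).astype(np.float32))
    if sz[0]<sz[1]: a+=90; sz=sz[::-1]
    if a<0: a+=180
    u=np.array([np.cos(np.radians(a)),np.sin(np.radians(a))]); end=np.array(c)-u*sz[0]/2
    print('board',np.round(c,1),np.round(sz,1),round(a,2),'z',np.median(q[:,2]).round(4),'cross',np.round(end+u*(210),1))
E
python3 - <<'E'
from meas import *
b=np.radians(83.9); u=np.array([np.cos(b),np.sin(b)])
g=np.array([.6431,.0285])-.083*u
d=np.array([.5615,.2064])-(np.array([.6430,.0278])+.09*u); print('g',g,'d',d)
env.command_gripper(.75)
go([*g,.15],-6.1)
hit=env.move_l([*g,.0385],speed=.12,stop_force=12); print(hit,telemetry.current_position())
env.command_gripper(0.,force=40); print('w',telemetry.current_gripper_width(),telemetry.current_force())
p=np.array(telemetry.current_position()); t=p+[*d,0]
env.move_l(list(t),speed=.06)
print(telemetry.current_position(),telemetry.current_force(),telemetry.current_gripper_width())
env.command_gripper(.75)
env.move_l([t[0],t[1],.16],speed=.15)
print(telemetry.current_time())
im,P=cloud('scene'); save(im,'scene2.png')
E
```

```text
g [ 0.63428008 -0.05403005] d [-0.09106377  0.08910959]
False [ 0.63500778 -0.05422267  0.03928303]
w 0.5031604976349358 [-0.13960033  0.47699266  5.56816583]
[0.54420252 0.0348971  0.03974374] [ 1.459594   -1.74194937  5.716355  ] 0.5023627147068193
29.0
```

View pics/scene2.png

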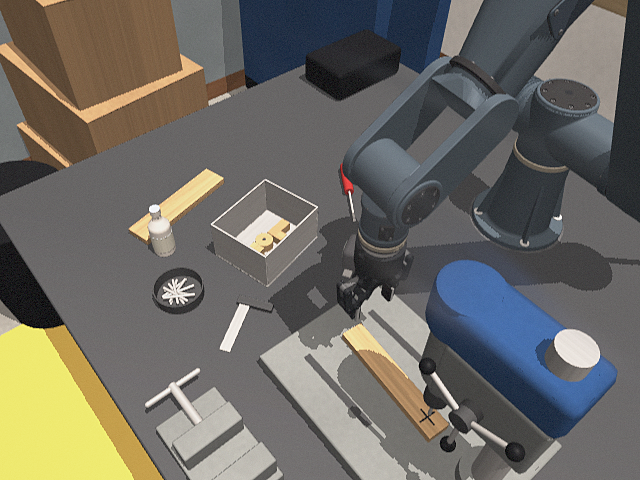

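Run:
```python
from meas import *
print(np.round(cams.camera_model('wrist')['hand_eye'],3),cams.camera_model('wrist')['fx'])
print(telemetry.current_ee_rot())
from itertools import product
q0=np.array(telemetry.current_joints()); print(q0)
H=np.array(cams.camera_model('wrist')['hand_eye'])
bit=np.array([.5615,.2064,.06])
# aim camera at bit from the front: camera centre at c, tool y = view dir approx
for el in (25,35,45):
  e=np.radians(el); v=np.array([0,np.cos(e),-np.sin(e)])
  for s in (1,-1):
    for x in (np.array([s*1.,0,0]), np.cross(v,[s*1.,0,0])):
      R=np.stack([x,v,np.cross(x,v)],1); c=bit-R@H[:3,2]*.25; p=c-R@H[:3,3]
      q=env.solve_ik(list(p),R); print(el,s,x.round(1),'cam',c.round(3),'tcp',p.round(3), None if q is None else np.round(q))
```

```text
[[ 0.002  0.96   0.281 -0.072]
 [ 0.    -0.281  0.96  -0.143]
 [ 1.    -0.001 -0.001 -0.001]
 [ 0.     0.     0.     1.   ]] 363.86012661416237
[[-1.06269913e-01 -2.41444298e-03  9.94334388e-01]
 [-9.94337316e-01  3.45216247e-04 -1.06269387e-01]
 [-8.66790095e-05 -9.99997026e-01 -2.43745686e-03]]
[-8.08090740e+00  2.97912949e+01  9.76673932e+01  1.71972790e-04
  5.26810562e+01 -1.98068125e+00]
25 1 [1. 0. 0.] cam [ 0.491 -0.011  0.162] tcp [0.564 0.119 0.102] [ -26.   54.   96.   56.   81. -153.]
25 1 [ 0.  -0.4 -0.9] cam [0.562 0.019 0.225] tcp [0.562 0.117 0.099] [-26.  54.  96.  56.  80. -63.]
25 -1 [-1.  0.  0.] cam [ 0.632 -0.011  0.161] tcp [0.559 0.118 0.1  ] [-26.  54.  97.  56.  80.  27.]
25 -1 [0.  0.4 0.9] cam [ 0.561 -0.041  0.098] tcp [0.561 0.119 0.103] [-26.  53.  97.  56.  80. 117.]
35 1 [1. 0. 0.] cam [0.491 0.01  0.198] tcp [0.564 0.127 0.117] [ -23.   47.   98.   52.   73. -146.]
35 1 [ 0.  -0.6 -0.8] cam [0.562 0.05  0.255] tcp [0.562 0.126 0.114] [-23.  48.  98.  52.  73. -57.]
35 -1 [-1.  0.  0.] cam [0.632 0.01  0.197] tcp [0.559 0.126 0.115] [-23.  47.  98.  52.  73.  33.]
35 -1 [0.  0.6 0.8] cam [ 0.561 -0.03   0.14 ] tcp [0.561 0.128 0.117] [-23.  47.  98.  52.  73. 123.]
45 1 [1. 0. 0.] cam [0.491 0.037 0.23 ] tcp [0.564 0.138 0.13 ] [ -19.   42.   98.   47.   67. -138.]
45 1 [ 0.  -0.7 -0.7] cam [0.562 0.086 0.279] tcp [0.562 0.136 0.127] [-19.  42.  98.  47.  67. -49.]
45 -1 [-1.  0.  0.] cam [0.632 0.037 0.23 ] tcp [0.559 0.137 0.128] [-19.  42.  99.  47.  66.  41.]
45 -1 [0.  0.7 0.7] cam [ 0.561 -0.013  0.18 ] tcp [0.561 0.139 0.13 ] [-19.  42.  99.  47.  67. 132.]
```

Run:
```python
from meas import *
H=np.array(cams.camera_model('wrist')['hand_eye']); bit=np.array([.5615,.2064,.06])
e=np.radians(28); v=np.array([0,np.cos(e),-np.sin(e)]); x=np.array([-1.,0,0])
R=np.stack([x,v,np.cross(x,v)],1); c=bit-R@H[:3,2]*.33; p=c-R@H[:3,3]; print(p,c)
env.move_to(list(p),R)
K,Rw,cw=model('wrist'); im,P=cloud('wrist'); save(im,'w1.png'); np.savez('w1.npz',im=im,P=P,K=K,R=Rw,c=cw)
for q in ('cross','bit_tip'):
    print(q,[(round(r['score'],2),(np.array(r['box'])*[640,480,640,480]).round(1)) for r in spot_in('wrist',q)[:2]])
for nm,w in (('bit',bit+[0,0,.005]),('cross',bit+[0,0,-.007])):
    k=K@(Rw.T@(w-cw)); print(nm,k[:2]/k[2])
print(telemetry.current_time()); board('top3')
```

```text
[0.58198787 0.05220129 0.14084952] [ 0.65430864 -0.07329896  0.20850942]
cross [(0.63, array([446.9, 319. , 277.2, 229.4]))]
bit_tip [(0.78, array([319. , 240.5, 638. , 479. ]))]
bit [311.27143406 241.60751605]
cross [323.01749623 239.86945206]
30.0417
board [545.5 235.5] [2.7 0. ] 6.87 z 0.0513 cross [752.6 260.5]
```

View pics/w1.png

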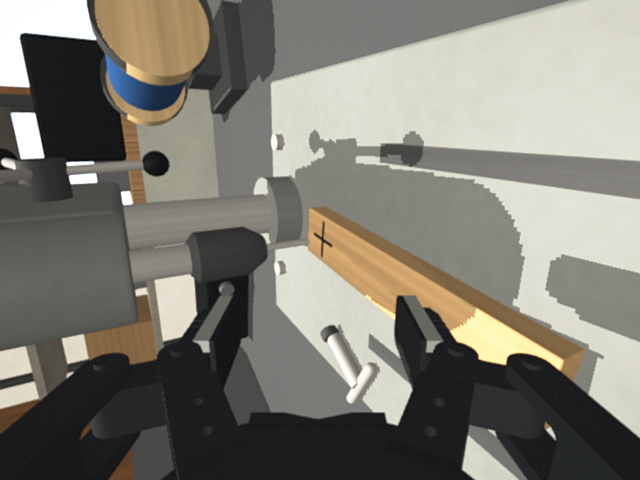

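Run:
```python
import cv2
a=cv2.imread('pics/w1.png')[205:275,255:355]; cv2.imwrite('pics/w1c.png',cv2.resize(a,(800,560),interpolation=cv2.INTER_NEAREST))
```

```text
(no output)
```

View pics/w1c.png

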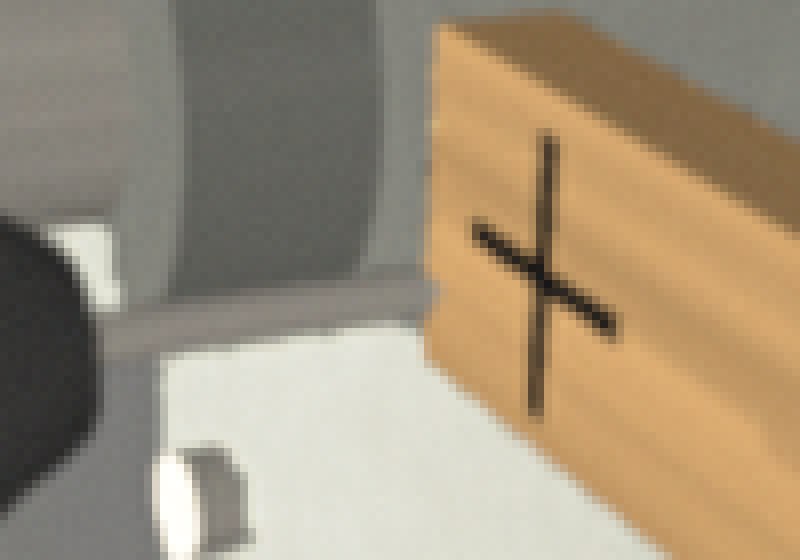

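Run:
```python
import numpy as np
z=np.load('w1.npz'); K,R,c=z['K'],z['R'],z['c']
def hit(u,v,h):
    d=R@np.linalg.inv(K)@[u,v,1]; return (c+d*(h-c[2])/d[2])[:2]*1000
for t in ((309.5,241),(309,241),(310.2,241)): print(hit(*t,.065))
print('cross',hit(322.1,238.6,.053),hit(322.1,239.3,.053))
```

```text
[561.17421943 209.91186872]
[560.91891876 210.91779754]
[561.52924435 208.51300912]
cross [562.26879877 208.13827206] [561.60567758 208.13454677]
```

Run:
```python
from meas import *
H=np.array(cams.camera_model('wrist')['hand_eye']); bit=np.array([.5615,.2084,.06]); opts=[]; q0=np.array(telemetry.current_joints())
for az in (0,10,20,30,40,50):
 for el in (25,35,45,55):
  for dist in (.28,.34):
   for roll in range(0,360,30):
    a,e,r=np.radians([az,el,roll]); v=np.array([np.cos(e)*np.cos(a),np.cos(e)*np.sin(a),-np.sin(e)])
    h=np.array([-np.sin(a),np.cos(a),0]); x=np.cos(r)*h+np.sin(r)*np.cross(v,h)
    R=np.stack([x,v,np.cross(x,v)],1); f=R@H[:3,2]; p=bit-f*dist-R@H[:3,3]
    if p[2]<.11 or np.hypot(p[0]-.56,p[1]-.206)<.11: continue
    q=env.solve_ik(list(p),R)
    if q is None: continue
    fa=np.degrees(np.arctan2(f[1],f[0])); 
    cp=bit-f*dist
    opts.append((abs(fa),fa.round(),np.degrees(np.arcsin(-f[2])).round(),roll,p.round(3),cp.round(3),np.round(q)))
print(q0.round())
for o in sorted(opts,key=lambda o:o[0])[:10]: print(*o[1:])
```

```text
[-30.  49.  91.  50.  85.  33.]
0.0 29.0 90 [0.414 0.209 0.173] [0.263 0.208 0.224] [ 23.  28. 137. 212.  32.  79.]
0.0 45.0 150 [0.445 0.189 0.205] [0.321 0.208 0.3  ] [   4.   17.  129.   91.    9. -135.]
-0.0 61.0 270 [0.448 0.208 0.208] [0.398 0.209 0.358] [  21.   22.  131.  222.   22. -115.]
-1.0 40.0 120 [0.438 0.199 0.199] [0.302 0.211 0.28 ] [ 12.  18. 129. 206.   2.  95.]
-3.0 51.0 210 [0.44  0.186 0.2  ] [0.348 0.218 0.324] [   1.   23.  139.  150.   28. -137.]
5.0 58.0 240 [0.449 0.18  0.206] [0.383 0.194 0.349] [  -1.   21.  137.  145.   26. -103.]
-5.0 58.0 240 [0.446 0.2   0.206] [0.383 0.225 0.349] [  12.   22.  135.  184.   22. -122.]
-7.0 35.0 150 [0.421 0.205 0.182] [0.287 0.243 0.257] [ 14.  27. 139. 186.  31. 148.]
7.0 51.0 210 [0.446 0.166 0.2  ] [0.349 0.181 0.324] [ -11.   23.  138.  120.   33. -126.]
-9.0 31.0 120 [0.416 0.221 0.176] [0.272 0.256 0.233] [ 25.  28. 135. 217.  30. 106.]
```

Run:
```python
from meas import *
H=np.array(cams.camera_model('wrist')['hand_eye']); bit=np.array([.5615,.2084,.06]); opts=[]; q0=np.array(telemetry.current_joints())
for az in range(20,100,10):
 for el in (25,35,45,55):
  for dist in (.26,.3):
   for roll in range(0,360,30):
    a,e,r=np.radians([az,el,roll]); v=np.array([np.cos(e)*np.cos(a),np.cos(e)*np.sin(a),-np.sin(e)])
    h=np.array([-np.sin(a),np.cos(a),0]); x=np.cos(r)*h+np.sin(r)*np.cross(v,h)
    R=np.stack([x,v,np.cross(x,v)],1); f=R@H[:3,2]; p=bit-f*dist-R@H[:3,3]
    fa=np.degrees(np.arctan2(f[1],f[0])); 
    if p[2]<.12 or p[1]>.11 or not 15<fa<62: continue
    q=env.solve_ik(list(p),R)
    if q is None: continue
    opts.append((np.abs(np.array(q)-q0).max(),fa.round(),np.degrees(np.arcsin(-f[2])).round(),p.round(3),np.round(q),R,p))
opts.sort(key=lambda o:o[0])
for o in opts[:6]: print(*o[:5])
o=opts[0]
env.move_to(list(o[6]),o[5])
K,Rw,cw=model('wrist'); im,P=cloud('wrist'); np.savez('w2.npz',K=K,R=Rw,c=cw)
k=K@(Rw.T@(np.array([.5615,.2064,.065])-cw)); print('bit pred',k[:2]/k[2]); u,v=(k[:2]/k[2]).astype(int)
print('crop org',u-60,v-45); save(cv2.resize(im[v-45:v+45,u-60:u+60],(800,600),interpolation=cv2.INTER_NEAREST),'w2c.png')
go([.45,-.15,.25],-6); board('top4'); print(telemetry.current_time())
```

```text
44.082239678597176 59.0 21.0 [0.485 0.107 0.134] [-33.  43. 132.  94.  55.  66.]
73.09518460961698 60.0 19.0 [0.497 0.098 0.133] [-33.  42. 124.  78.  57. 107.]
100.4499724572191 60.0 39.0 [0.485 0.106 0.132] [-38.  52. 134.  95.  65. -67.]
102.30615789793677 51.0 21.0 [0.492 0.102 0.135] [-33.  42. 125.  78.  57. 136.]
111.23733059939863 61.0 21.0 [0.512 0.092 0.135] [-32.  42. 116.  65.  62. 145.]
116.66958711817801 60.0 41.0 [0.498 0.098 0.134] [-37.  49. 125.  80.  66. -83.]
bit pred [314.37762861 245.99321717]
crop org 254 200
board [552.  115.1] [238.2  44.2] 84.08 z 0.0521 cross [561.3 205.5]
32.4083
```

View pics/w2c.png

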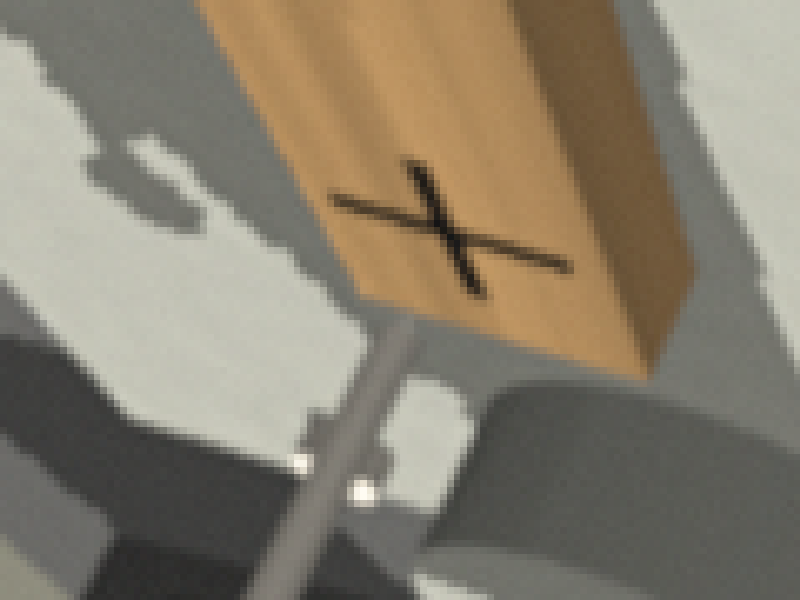

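The second wrist view shows the bit tip at crop (405,320) and the cross at (448,233).

Run:
```python
import numpy as np
z=np.load('w2.npz'); K,R,c=z['K'],z['R'],z['c']
def hit(u,v,h):
    d=R@np.linalg.inv(K)@[u,v,1]; return (c+d*(h-c[2])/d[2])[:2]*1000
f=lambda a,b:(254+a/6.667-.5,200+b/6.667-.5)
t=hit(*f(408,318),.065); x=hit(*f(448,233),.053); print(t,x,x-t, hit(*f(408,312),.065))
```

```text
[562.11542005 208.68052753] [561.66567109 207.54163112] [-0.44974896 -1.13889641] [561.37281407 206.84911737]
```

Run:
```python
from fit import *
im,P=cloud('scene'); X,Y,Z=np.moveaxis(P,-1,0); I=im.astype(int)
w=(X>.4)&(X<.63)&(Y>-.42)&(Y<-.19)&(I[...,0]-I[...,2]>50)
a=np.radians(13.3); d=P[w][:,:2]-[.513,-.305]; l=d@np.array([[np.cos(a),-np.sin(a)],[np.sin(a),np.cos(a)]])
print('wood in bin',w.sum(),l.min(0),l.max(0),Z[w].min(),Z[w].max())
im,P=cloud('top'); X,Y,Z=np.moveaxis(P,-1,0)
kq=(X>.38)&(X<.5)&(Y>.1)&(Y<.23)&(Z>.042)&(Z<.07); print('key',kq.sum(),rect(P[kq][:,:2]))
q=(X>.36)&(X<.46)&(Y>-.2)&(Y<-.1)&(Z>.02)&(Z<.08); print('tape',rect(P[q][:,:2]) if q.sum() else 0, telemetry.current_position())
if w.sum()>300 and Z[w].max()<.09: order.finish_job(); print('done')
```

```text
wood in bin 504 [-0.08851886 -0.03485988] [0.04181101 0.03041221] -0.001359755128081841 0.02979937896764373
key 191 (array([438.1, 178.6]), array([73.6, 56.6]), 84.3)
tape (array([ 382.7, -142.4]), array([53.7, 35.2]), 68.6) [ 0.44938502 -0.14946419  0.24901143]
```

Run:
```python
from h import *
print(telemetry.current_time())
try: print(order.finish_job())
except BaseException as e: print(repr(e))
```

```text
32.5083
the job is handed in; nothing more can be done
None
```

The job is handed in, after about 32.5 s of the 67 s allowed, but no verdict was reported. The block, the plug and the L-shaped piece are in the bin, and the board lies flat with its cross under the bit.

- **Cross under the bit:** the cross is about 1–2 mm from the bit tip, against the 5 mm allowed. Two tilted wrist-camera views put it about 1 mm and 2 mm off. The top camera also puts it about 1 mm off, reckoned from the board's visible end because the head hides the cross.
- **Board:** it was gripped near its front end and slid without lifting. Its top measured 52 mm above the bench, so it lies flat on the table. The gripper was open and clear of everything at hand-in.
- **Offcuts:** the highest wood in the bin was 30 mm above the bench, against the 100 mm rim. One stray reading fell 2.5 mm outside the bin's length limit; I put it down to camera noise.
- **Checks that disagreed:**
  - **Chuck key and tape measure:** both fits in the final top view shifted by about 12 to 14 mm. The arm was above the tape measure in that view, which explains its shift. The key's shift is unexplained, but nothing was brought into contact with it, and both shifts are under the 30 mm limit.
  - **Other bystanders:** the tin, glue, screwdriver, square and spare board were only seen in place in the pictures, not measured again at the end.
  - **Hand-in:** the script that first called it never printed its confirmation line, so I called it again. That call answered that the job is handed in.

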